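# Tip the puzzle pieces from the pen tray into the clip-top box

### The arm

A 7-joint arm with a two-finger parallel gripper is mounted at the origin on the work surface. World frame = base frame: x ahead of the robot, y to its left, z up, the work surface at z = 0. Lengths are in mm, angles in rad, forces in N, time in s.
With the tool pointing down it reaches from about 400 to 875 mm from the base axis. Payload 4.4 kg.
Tool frame: the origin (TCP) lies midway between the tips of the shut fingers; the grasp point (between the pads) lies 19 mm behind it; z points along the fingers, y is the line along which they close (so a half turn about z gives the same grasp; the last joint's range is limited). The gripper opens to 85 mm and grips with 20 to 120 N. Pads are 22 mm wide; open, the fingers measure 114 mm over their backs; the gripper's body (76 mm by 85 mm) begins 54 mm behind the grasp point. The pads swing forward as they close: fully open they stand 13 mm farther back than shut.
Start: joints at [-1.32, 0.628, 0.038, 1.517, -0.027, 0.996, -0.02], TCP at [202.468, 617.677, 201.513] pointing down, gripper open.
Joint ranges: [-3.06, 3.06], [-0.37, 2.12], [-1.25, 1.32], [0.18, 2.47], [-1.1, 4.24], [0.23, 1.98], [-2.94, 2.94]. Speed limits (rad/s): [2.57, 2.57, 3.14, 3.14, 3.14, 3.14, 3.14].

### API

Orientations are given as [roll, pitch, yaw] about the fixed x, y, z axes, in that order (R = Rz(yaw) Ry(pitch) Rx(roll)).
In Python, from cell import telemetry, eyes, ctrl, finder gives the robot as it stands.
- The arm moves only by the tool move_arm, never from a script. Its argument "steps" is a list of rows, each a list of 7 numbers: the turn, a rotation vector about the world's x, y, z in degrees, then the shift along the world's x, y, z in m, then the finger opening in m, from 0 to 0.0854. A call has 1 to 5 rows; each row shifts and turns the commanded pose from where the row before left it; what a row does not reach is not made up. A row lasts 1/10 s, in which the tool goes at most 50 mm and 8.59 degrees, less where a joint would pass 70% of its speed; a pose out of reach is approached as far as the arm can. A call with a gripper value outside its range is refused whole. The fingers move at their own pace and stop on an object; the grip force is fixed at half the most. Time passes only in rows, so rows that do not move let the fingers close. It gives the time, the measured TCP pose, the force, the opening and the grip force at its end, in the units of the state.
- telemetry.read_state(): the state, without advancing time (a new reading comes with each control period).
- eyes.get_image(name): name is "side" or "top" or "wrist"; returns (picture, depth): 420x560x3 uint8, blue, green, red; 420x560 float32, mm along the optical axis (not along the pixel's ray), 0 where there is no reading.
- eyes.calibration(name): a dict with "fx", "fy", "cx", "cy" (pixels), "position" and "attitude" of the camera in the world. Camera axes: x right, y down, z forward; pixel columns grow to the right and rows downward; lengths in mm; the calibration is good to about 2 mm. A picture is of the moment at which its call begins: read the wrist's pose just before it. calibration takes no time and is no camera call; for the wrist camera it gives the pose at the moment of the call.
- ctrl.finish_job(): hands the job in; it is judged then, once.
Trained networks look in the newest picture that a camera, given by its name, has taken for a name from the list of things; names that differ only in an ending like _2 or _b are one class to them, and where a whole thing is asked for, a point or a joint stands for the part that bears it (a point fixed in the world has none). Each returns a list of dicts, best first, with "confidence" (0 to 1); they miss things now and then, are a little off and sometimes report something else, mostly with a low value. They report only what shows in the picture. A call takes as long as a camera call. They do not tell look-alikes from the thing itself.
- finder.boxes_of(camera, name): "location" ([x, y, z] in mm, in the coordinates of the camera as it stood for that picture, good to about 4 mm: the middle of the surface that is visible of it).
- finder.cut_out(camera, name): "mask" (420x560 bool, what is visible of it).
- finder.pinpoint(camera, name): "location" ([x, y, z] in mm, in the coordinates of the camera as it stood for that picture, good to about 4 mm: a listed point, or the origin of a listed thing).
The state is a dict: "clock": time; "qpos": joint angles; "qd": joint speeds; "tau": joint torques, N m; "eef_pos": TCP position; "tool_rot": TCP orientation; "force": force on the tool from outside, world axes, zero at the start; "torque": the same for the moment, N m; "width": finger opening in mm; "gripper_force": force on a finger pad.
Only numpy, scipy, OpenCV 4.12 (cv2) and the standard library are available. Lean on these libraries where they do the work, as an engineer would, in place of code of your own. Each camera call takes 0.05 s, during which the arm holds its last target. There are 200 camera calls.

### The job

Bring the steel tray out from under the monitor shelf with the four wooden puzzle pieces still in it, set it down flat on the middle of the cork mat and let go. Take it up again by its orange tail grip, hold its open mouth low over the open blue box and tip it until all four pieces have slid into the box. Put the empty tray flat on the middle of the mat again, then close the box's lid fully without slamming it, and leave the other things on the desk where they are.

Things in the scene. Friction and masses are not known exactly. Their poses are not given: they have to be found in the camera images.
- tray: Stainless steel pen tray, loose, about 0.25 kg, 190 mm long (x), 110 wide (y). Slippery floor 3 mm thick (pieces slide from 16 to 23 degrees); side and tail walls 30 mm high, no wall at the mouth (+x end). Origin: centre of the underside. Grip tabs on tail and sides reach 62 mm above the underside. Starts flat on the desk, mouth to the robot, its last 45 to 55 mm under the monitor shelf, tail grip out of reach
- tray_tail (a point): Where to grip the orange tail grip: a tab 10 mm thick (tray x), 50 mm wide (tray y); the point is at its middle, 90 mm behind the tray's centre and 47 mm above the underside. The floor beside it is 44 mm lower, the pieces' tops 26 mm lower
- tray_grip_left (a point): Where to grip the black side grip on the tray's +y side: a tab 10 mm thick (tray y), 44 mm long (tray x); the point is at its middle, 47 mm above the underside, 10 mm ahead of the tray's centre
- tray_grip_right (a point): The same on the tray's -y side (at the start the side that looks to world +y)
- tray_lip (a point): Middle of the tray's open mouth, at the underside, 95 mm ahead of its centre
- mat: Cork mat, fixed, 200 mm (its x) by 260 mm (its y), 3 mm thick, flat on the desk. Origin: centre of its underside. Big enough for the whole tray; the tray must end with its centre within 45 mm of the mat's centre
- bin: Blue plastic clip-top box, fixed to the desk, 140 mm (its x) by 170 mm (its y) outside, rim 85 mm high, walls and floor 4 mm. Origin: centre of its underside. Its hinged lid is on the +x side, which looks roughly to world +y, away from the tray and mat
- lid (a joint): Angle of the box lid, rad: 0 closed flat on the rim, grows as it opens; starts open at 1.6 to 1.8 (standing up on the far side of the box). A stiff hinge: it stays where it is left; about 1 N at the free edge moves it (up to 2 N)
- lid_hinge (a point): Middle of the lid's hinge line, on the box's +x rim, 85.5 mm above the box's underside. The hinge line runs along the box's y. The closed lid reaches 140 mm from it towards the box's -x; the lid is a blue slab 140 by 170 by 8 mm with its inner face on the hinge line
- lid_edge (a point): Middle of the lid's free edge, on its outer face, 140 mm from the hinge
- piece_l: L-shaped loose piece of the wooden cube puzzle, made of 18 mm cubes in two brown woods, one cube (18 mm) high; starts lying in the tray. Origin under the centre of its outline. 36 by 36 mm, 13 g
- piece_t: T-shaped loose piece of the wooden cube puzzle, made of 18 mm cubes in two brown woods, one cube (18 mm) high; starts lying in the tray. Origin under the centre of its outline. 54 by 36 mm, 17 g
- piece_i: Straight loose piece of the wooden cube puzzle, made of 18 mm cubes in two brown woods, one cube (18 mm) high; starts lying in the tray. Origin under the centre of its outline. 54 by 18 mm, 13 g
- piece_z: Z-shaped loose piece of the wooden cube puzzle, made of 18 mm cubes in two brown woods, one cube (18 mm) high; starts lying in the tray. Origin under the centre of its outline. 54 by 36 mm, 17 g
- riser: Monitor shelf, fixed: wooden board 180 mm deep (x), 400 mm wide (y), 110 mm above the desk (underside), 18 mm thick, on white side panels 14 mm thick at y = +-190 mm; low things stand on it, up to 175 mm above the desk. Origin: on the desk, under the middle of the board's front edge; its x points back under the board
- pencil_a: Bystander: red triangular pencil, 168 mm long (x), 8 mm thick, lying on the desk. Origin: its middle
- pencil_b: Bystander: green triangular pencil, the same size
- pencil_c: Bystander: yellow triangular pencil, the same size
- puzzle: Bystander: the part-built wooden cube puzzle, 54 by 54 mm, 36 mm high
- eraser: Bystander: white eraser in a blue sleeve, 45 by 22 by 13 mm
- sharpener: Bystander: round green pencil sharpener, 38 mm across, 34 mm high
- mug: Bystander: white mug, 76 mm across, 90 mm high, handle on its +y side
There are look-alikes about, which are no part of the job. What is shaped like the bin but pink or turquoise is not meant.

How it is judged (in metres and radians):
On the way, in this order (a step that is already met when the one before it is completed fails the run):
1. the tray, with all four pieces in it, stands flat and let go on the middle of the mat (horizontal distance between tray and mat below 0.045 m and z of tray in the frame of mat below 0.009 m and angle between tray's own z axis and vertical below 0.06 rad and contact force between the fingers and tray below 0.2 N and linear speed of tray below 0.03 m/s and x of piece_l in the frame of tray between -0.095 and 0.1 m and y of piece_l in the frame of tray between -0.055 and 0.055 m and z of piece_l in the frame of tray between -0.005 and 0.035 m and x of piece_t in the frame of tray between -0.095 and 0.1 m and y of piece_t in the frame of tray between -0.055 and 0.055 m and z of piece_t in the frame of tray between -0.005 and 0.035 m and x of piece_i in the frame of tray between -0.095 and 0.1 m and y of piece_i in the frame of tray between -0.055 and 0.055 m and z of piece_i in the frame of tray between -0.005 and 0.035 m and x of piece_z in the frame of tray between -0.095 and 0.1 m and y of piece_z in the frame of tray between -0.055 and 0.055 m and z of piece_z in the frame of tray between -0.005 and 0.035 m), for 0.2 s.
2. all four pieces are in the box while the tray is still held tipped by its tail grip, its mouth within 85 mm of the height of the box's rim (angle between tray's own z axis and vertical above 0.2 rad and distance between the grasp point and tray_tail below 0.035 m and z of tray_lip in the frame of bin below 0.17 m and x of piece_l in the frame of bin between -0.07 and 0.07 m and y of piece_l in the frame of bin between -0.085 and 0.085 m and z of piece_l in the frame of bin between -0.01 and 0.078 m and x of piece_t in the frame of bin between -0.07 and 0.07 m and y of piece_t in the frame of bin between -0.085 and 0.085 m and z of piece_t in the frame of bin between -0.01 and 0.078 m and x of piece_i in the frame of bin between -0.07 and 0.07 m and y of piece_i in the frame of bin between -0.085 and 0.085 m and z of piece_i in the frame of bin between -0.01 and 0.078 m and x of piece_z in the frame of bin between -0.07 and 0.07 m and y of piece_z in the frame of bin between -0.085 and 0.085 m and z of piece_z in the frame of bin between -0.01 and 0.078 m), for 0.05 s.
3. the empty tray stands flat and let go on the middle of the mat (horizontal distance between tray and mat below 0.045 m and z of tray in the frame of mat below 0.009 m and angle between tray's own z axis and vertical below 0.06 rad and contact force between the fingers and tray below 0.2 N and linear speed of tray below 0.03 m/s and x of piece_l in the frame of bin between -0.07 and 0.07 m and y of piece_l in the frame of bin between -0.085 and 0.085 m and z of piece_l in the frame of bin between -0.01 and 0.078 m and x of piece_t in the frame of bin between -0.07 and 0.07 m and y of piece_t in the frame of bin between -0.085 and 0.085 m and z of piece_t in the frame of bin between -0.01 and 0.078 m and x of piece_i in the frame of bin between -0.07 and 0.07 m and y of piece_i in the frame of bin between -0.085 and 0.085 m and z of piece_i in the frame of bin between -0.01 and 0.078 m and x of piece_z in the frame of bin between -0.07 and 0.07 m and y of piece_z in the frame of bin between -0.085 and 0.085 m and z of piece_z in the frame of bin between -0.01 and 0.078 m), for 0.2 s.
At the end, for the whole second after the job is handed in: The lid is closed (within 0.06 rad), all four pieces lie in the box, the empty tray stands flat on the mat, at rest and let go, its centre within 45 mm of the mat's centre (all of step 3 and value of joint lid below 0.06 rad); the robot touches nothing.
It fails at once if a bystander (pencil, part-built puzzle, eraser, sharpener or mug) is moved more than 30 mm (distance of any of pencil_a, pencil_b, pencil_c, puzzle, eraser, sharpener, mug from where it was at the start of the episode above 0.03 m).
It fails at once if the lid is slammed (falling shut faster than 4 rad/s over its last 0.5 rad) (velocity of joint lid below -4 rad/s and value of joint lid below 0.5 rad).
It also fails if it takes over 72 s, if anything falls off the work surface, if the arm or the gripper's body presses on something with over 40 N, if the wrist force passes 120 N, or if a joint passes its speed limit or range.

## Working session

There is one attempt and no reset: what is moved stays moved. The work goes in short steps, Python scripts to look and compute and a tool call to move; the robot and the scene stay as the last step left them, time stands still between calls to the robot, and variables do not carry over. Pictures are saved under pics/ and viewed, at most 10 in all, crops included, and the job is handed in when it is done.

Besides the shell and the picture viewer there is one more tool, called in YAML: its name, and indented under it one key for each argument. move_arm: Moves the arm, as the interface text tells. Its arguments: {"type":"object","properties":{"steps":{"type":"array"}},"required":["steps"]}

```bash
mkdir -p pics; cat > h.py <<'E'
import numpy as np, cv2
from scipy.spatial.transform import Rotation as R
from cell import telemetry, eyes, ctrl, finder
def cam(n):
    c=eyes.calibration(n); a=np.array(c["attitude"],float)
    if a.shape==(3,3): M=a
    elif a.size==4: M=None
    else: M=R.from_euler('xyz',a).as_matrix()
    return c,M,np.array(c["position"],float)
def world(n,p):
    c,M,t=cam(n); return M@np.array(p)+t
def look(n,names,kind="pinpoint",k=2):
    for m in names:
        for d in getattr(finder,kind)(n,m)[:k]:
            print(n,m,round(d["confidence"],2),world(n,d["location"]).round(0))
def cloud(n,depth):
    c,M,t=cam(n); v,u=np.mgrid[:420,:560]
    P=np.stack([(u-c["cx"])/c["fx"]*depth,(v-c["cy"])/c["fy"]*depth,depth],-1)
    return P@M.T+t
E
python3 - <<'E'
from h import *
print(telemetry.read_state()); 
for n in("top","side"):
    print(eyes.calibration(n))
    im,d=eyes.get_image(n); cv2.imwrite(f"pics/{n}0.png",im)
    look(n,["tray","tray_tail","tray_grip_left","tray_grip_right","tray_lip","mat","bin","lid_hinge","lid_edge","riser","mug"])
E
```

```text
{'clock': 0.0, 'qpos': array([-1.31978569,  0.62929782,  0.03840209,  1.51838011, -0.02698979,
        0.99629638, -0.02000339]), 'qd': array([-0.00028199,  0.00058382, -0.00107978,  0.00054106, -0.00134895,
        0.00012455,  0.00060077]), 'tau': array([-1.20133723e-04, -5.63413918e+01,  1.22587558e+00, -1.93439144e+01,
        1.09224563e-02,  1.04842635e-02,  3.90896915e-06]), 'eef_pos': array([202.24013152, 617.01886515, 200.61584215]), 'tool_rot': array([-3.13972769e+00,  7.51039897e-06,  2.82481617e+00]), 'force': array([0.02664089, 0.31803542, 0.39937094]), 'torque': array([0.04764018, 0.01140192, 0.00475799]), 'gripper_force': 0.0, 'width': 85.14128190409428}
{'fx': 455.95028886309535, 'fy': 455.95028886309535, 'cx': 277.29513489101925, 'cy': 204.89404624707737, 'position': array([ 218.84926286,   39.19048036, 1422.72307952]), 'attitude': array([-2.96806296,  0.00855439, -1.5935972 ])}
top tray 0.61 [ 647. -346.    1.]
top tray_tail 0.6 [ 736. -339.   46.]
top tray_grip_left 0.72 [ 640. -396.   51.]
top tray_grip_right 0.89 [ 634. -295.   52.]
top tray_grip_right 0.24 [441.
[... 570 characters left out ...]
y([-2.19603019, -0.02435366, -0.09292739])}
side tray 0.81 [ 649. -343.   -4.]
side tray_tail 0.7 [ 737. -338.   50.]
side tray_grip_left 0.82 [ 640. -394.   47.]
side tray_grip_left 0.55 [ 683. -318.    5.]
side tray_grip_right 0.96 [ 634. -297.   49.]
side tray_lip 0.98 [ 552. -348.   -2.]
side tray_lip 0.59 [532. 381. 225.]
side mat 0.85 [444.  25.  -2.]
side bin 0.84 [550. 293.  -0.]
side bin 0.84 [317. 547.   1.]
side lid_hinge 0.95 [300. 613.  83.]
side lid_hinge 0.91 [151. 392.  88.]
side lid_edge 0.91 [328. 475.  93.]
side lid_edge 0.79 [189. 260.  93.]
side riser 0.7 [ 739. -338.   48.]
side riser 0.31 [548. 293.  -2.]
side mug 0.93 [762. 233.  -1.]
side mug 0.51 [ 618. -326.    4.]
```

View pics/top0.png

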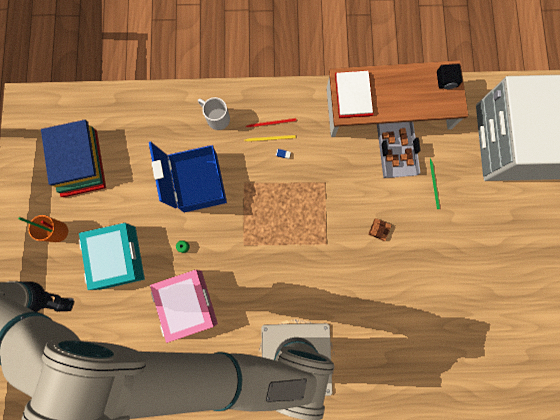

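View pics/side0.png

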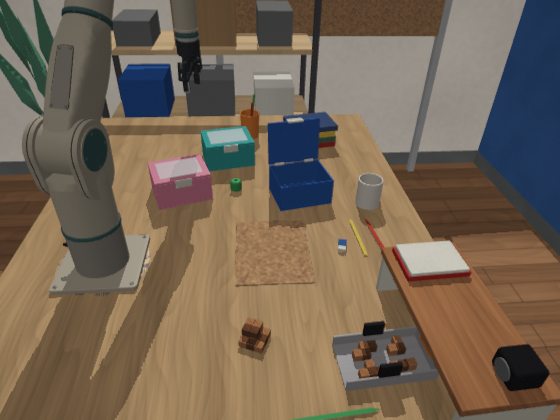

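```bash
python3 - <<'E'
from h import *
im,d=eyes.get_image("top"); P=cloud("top",d)
hsv=cv2.cvtColor(im,cv2.COLOR_BGR2HSV)
# mat by mask
for nm in("mat","tray"):
    r=finder.cut_out("top",nm)[0]; m=r["mask"]&(d>0); q=P[m]
    if nm=="mat": q=q[abs(q[:,2]-3)<6]
    print(nm,r["confidence"],len(q),cv2.minAreaRect(q[:,:2].astype(np.float32)),np.median(q[:,2]))
# bin rim pts
b=P[(P[...,2]>78)&(P[...,2]<92)&(abs(P[...,0]-548)<130)&(abs(P[...,1]-295)<130)]
print("rim",len(b),cv2.minAreaRect(b[:,:2].astype(np.float32)))
b=P[(P[...,2]>100)&(abs(P[...,0]-548)<130)&(abs(P[...,1]-345)<100)]
print("lid",len(b),b.min(0),b.max(0))
look("top",["puzzle","eraser","sharpener","pencil_a","piece_l","piece_t","piece_i","piece_z"],k=3)
E
```

```text
mat 0.64 4 ((616.1302490234375, -360.3357238769531), (25.864046096801758, 18.109874725341797), 4.805355072021484) 5.830774076532521
tray 0.71 1661 ((641.5819091796875, -354.0865783691406), (182.42750549316406, 138.32504272460938), 1.3221396207809448) 5.6633803070265
rim 346 ((550.1727294921875, 292.2489318847656), (172.850830078125, 142.64039611816406), 11.249073028564453)
lid 921 [449.2925707  344.94528044 100.16093581] [616.68345784 393.00075978 239.22654027]
top puzzle 0.86 [ 382. -275.   -4.]
top eraser 0.49 [638.  25.  -2.]
top eraser 0.4 [ 527. -455.    0.]
top sharpener 0.58 [341. 345.   2.]
top sharpener 0.39 [531. 379. 223.]
top pencil_a 0.61 [742.  63.   0.]
top pencil_a 0.59 [ 523. -453.    2.]
top pencil_a 0.41 [689.  66.   0.]
top piece_l 0.69 [ 612. -324.    7.]
top piece_l 0.68 [ 678. -314.   -0.]
top piece_l 0.58 [ 612. -364.    5.]
top piece_t 0.69 [ 612. -324.    7.]
top piece_t 0.68 [ 678. -314.   -0.]
top piece_t 0.58 [ 612. -364.    5.]
top piece_i 0.69 [ 612. -324.    7.]
top piece_i 0.68 [ 678. -314.   -0.]
top piece_i 0.58 [ 612. -364.    5.]
top piece_z 0.69 [ 612. -324.    7.]
top piece_z 0.68 [ 678. -314.   -0.]
top piece_z 0.58 [ 612. -364.    5.]
```

Top view: tray at (400,150) under the shelf, mat at (285,213), blue box at (195,178) with its lid open to the left (+y), puzzle at (381,229), green pencil at (435,183). The side view agrees. I'll move to a hover over the tray's world +y grip.

move_arm:
  steps:
    - [0,0,1,0.024,-0.036,0.022,0.085]
    - [0,0,1,0.024,-0.036,0.022,0.085]
    - [0,0,1,0.024,-0.036,0.022,0.085]
    - [0,0,1,0.024,-0.036,0.022,0.085]
    - [0,0,1,0.024,-0.036,0.022,0.085]

```text
clock: 2.25
eef_pos: [323.3, 436.0, 312.5]
tool_rot: [3.141, 0.0, 2.913]
force: [0.9, 0.1, -0.4]
width: 85.0
gripper_force: 0.0
```

move_arm:
  steps:
    - [0,0,1,0.024,-0.036,0.022,0.085]
    - [0,0,1,0.012,-0.045,0,0.085]
    - [0,0,1,0.012,-0.045,0,0.085]
    - [0,0,1,0.012,-0.045,0,0.085]
    - [0,0,1,0.012,-0.045,0,0.085]

```text
clock: 2.75
eef_pos: [394.7, 219.8, 333.8]
tool_rot: [3.141, 0.001, 3.0]
force: [1.3, -0.4, 0.3]
width: 85.1
gripper_force: 0.0
```

move_arm:
  steps:
    - [0,0,1,0.012,-0.045,0,0.085]
    - [0,0,1,0.012,-0.045,0,0.085]
    - [0,0,1,0.012,-0.045,0,0.085]
    - [0,0,1,0.012,-0.045,0,0.085]
    - [0,0,1,0.012,-0.045,0,0.085]

```text
clock: 3.25
eef_pos: [454.7, -5.1, 333.9]
tool_rot: [3.141, 0.001, 3.088]
force: [0.2, 0.1, -0.0]
width: 84.8
gripper_force: 0.0
```

move_arm:
  steps:
    - [0,0,1,0.012,-0.045,0,0.085]
    - [0,0,1,0.012,-0.045,0,0.085]
    - [0,0,1,0.025,-0.033,-0.025,0.085]
    - [0,0,1,0.025,-0.033,-0.025,0.085]
    - [0,0,1,0.025,-0.033,-0.025,0.085]

```text
clock: 3.75
eef_pos: [554.5, -193.7, 257.9]
tool_rot: [3.141, 0.001, -3.109]
force: [1.2, 0.8, 0.1]
width: 84.9
gripper_force: 0.0
```

move_arm:
  steps:
    - [0,0,1,0.025,-0.033,-0.025,0.085]
    - [0,0,0,0.025,-0.033,-0.025,0.085]
    - [0,0,0,0.02,-0.03,-0.02,0.085]
    - [0,0,0,0,0,0,0.085]

```text
clock: 4.15
eef_pos: [622.2, -292.9, 183.7]
tool_rot: [-3.14, -0.006, -3.096]
force: [-0.1, 0.1, 0.1]
width: 85.4
gripper_force: 0.0
```

```bash
python3 - <<'E'
from h import *
s=telemetry.read_state(); print(s["clock"],s["eef_pos"],np.degrees(s["tool_rot"]),s["qpos"])
im,d=eyes.get_image("wrist"); cv2.imwrite("pics/w1.png",im)
look("wrist",["tray","tray_lip","tray_grip_left","tray_grip_right","tray_tail"])
im,d=eyes.get_image("top"); P=cloud("top",d)
b=P[(P[...,2]>120)&(P[...,2]<136)&(P[...,1]<-180)&(P[...,1]>-480)&(P[...,0]>600)]
for y in range(-480,-180,40):
    q=b[(b[:,1]>y)&(b[:,1]<y+40)]
    if len(q): print(y,q[:,0].min())
E
```

```text
4.15 [ 622.15604142 -292.88623537  183.68856576] [-179.93450536   -0.3269074  -177.41434641] [ 0.24437406  0.72108317  0.2823588   1.41785364 -0.21093656  1.03702218
  2.18418412]
wrist tray 0.61 [737.  68.   7.]
wrist tray 0.6 [ 645. -339.   -0.]
wrist tray_lip 0.57 [ 552. -344.    5.]
wrist tray_lip 0.43 [ 644. -388.   52.]
wrist tray_grip_left 0.77 [ 640. -387.   51.]
wrist tray_grip_right 0.78 [ 638. -287.   51.]
wrist tray_grip_right 0.18 [ 615. -318.    8.]
wrist tray_tail 0.86 [ 738. -328.   53.]
-480 697.073753065034
-400 807.9505761658717
-360 744.8280555004311
-320 705.8669242306164
-280 688.8970439936688
-240 687.073411093294
-200 686.0085282711821
```

View pics/w1.png

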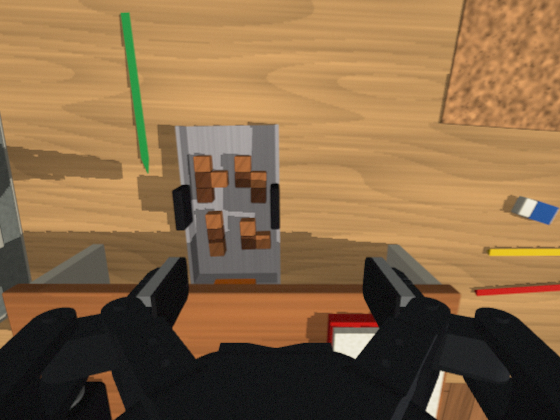

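The wrist view shows the tray with all four pieces, the black tabs at (182,207) and (275,207), and the shelf edge at row 288. The camera hangs on the shelf side, so I'll check its clearance and refine the tab position from depth.

```bash
python3 - <<'E'
from h import *
s=telemetry.read_state(); print(s["eef_pos"]); print(eyes.calibration("wrist"))
im,d=eyes.get_image("wrist"); P=cloud("wrist",d)
for u0,u1 in((265,285),(170,195)):
    q=P[180:232,u0:u1].reshape(-1,3); q=q[(q[:,2]>50)&(q[:,2]<75)]
    print(len(q),np.percentile(q,[3,50,97],axis=0).round(1))
im,d=eyes.get_image("top"); P=cloud("top",d)
q=P[(P[...,0]>610)&(P[...,0]<665)&(P[...,2]>48)&(P[...,2]<75)&(P[...,1]<-380)&(P[...,1]>-410)]
print("top left tab",len(q),np.percentile(q,[3,50,97],axis=0).round(1))
im,d=eyes.get_image("side"); P=cloud("side",d)
for y in(-290,-393):
    q=P[(P[...,0]>610)&(P[...,0]<665)&(P[...,2]>48)&(P[...,2]<75)&(abs(P[...,1]-y)<18)]
    print("side tab",len(q),np.percentile(q,[3,50,97],axis=0).round(1))
E
```

```text
[ 623.99331378 -287.05322893  190.12209244]
{'fx': 295.4397443069535, 'fy': 295.4397443069535, 'cx': 275.20091874083005, 'cy': 211.118621998837, 'position': array([ 556.02030166, -289.86638032,  361.21546489]), 'attitude': array([2.87066459e+00, 2.54015067e-04, 1.62167474e+00])}
374 [[ 611.4 -297.4   57.2]
 [ 631.7 -292.8   60.5]
 [ 653.1 -288.1   61.8]]
475 [[ 617.4 -396.3   50.7]
 [ 638.7 -390.7   60.3]
 [ 658.8 -386.9   61.9]]Traceback (most recent call last):
  File "<stdin>", line 9, in <module>
    return _quantile_unchecked(
        a, q, axis, out, overwrite_input, method, keepdims, weights)
    return _ureduce(a,
                    func=_quantile_ureduce_func,
    ...<5 lines>...
                    overwrite_input=overwrite_input,
                    method=method)
    r = func(a, **kwargs)
    result = _quantile(arr,
                       quantiles=q,
    ...<2 lines>...
                       out=out,
                       weights=wgt)
    slices_having_nans = np.isnan(arr[-1, ...])
                                  ~~~^^^^^^^^^
IndexError: index -1 is out of bounds for axis 0 with size 0
```

move_arm:
  steps:
    - [0,0,1,0.002,-0.003,-0.03,0.085]
    - [0,0,0,0.001,-0.002,-0.04,0.085]
    - [0,0,0,0,-0.002,-0.04,0.085]
    - [0,0,0,0,0,-0.03,0.085]
    - [0,0,0,0,0,-0.015,0.085]

```text
clock: 5.1
eef_pos: [624.9, -294.0, 31.0]
tool_rot: [3.139, -0.003, -3.074]
force: [-0.4, -0.4, -0.2]
width: 85.1
gripper_force: 0.0
```

move_arm:
  steps:
    - [0,0,0,0,0,-0.006,0.085]
    - [0,0,0,0,0,0,0.05]
    - [0,0,0,0,0,0,0.04]
    - [0,0,0,0,0,0,0.03]

```text
clock: 5.5
eef_pos: [627.7, -295.9, 29.4]
tool_rot: [-3.14, 0.003, -3.074]
force: [-0.2, -0.8, -0.2]
width: 43.4
gripper_force: 0.0
```

```bash
python3 - <<'E'
from h import *
s=telemetry.read_state(); print(s["eef_pos"],np.degrees(s["tool_rot"]),s["force"],s["width"])
im,d=eyes.get_image("wrist"); cv2.imwrite("pics/w2.png",im)
E
```

```text
[ 627.73519954 -295.90499579   29.42709538] [-1.79914558e+02  1.58099600e-01 -1.76145516e+02] [-0.21581632 -0.77909227 -0.19609947] 43.37638966556263
```

View pics/w2.png

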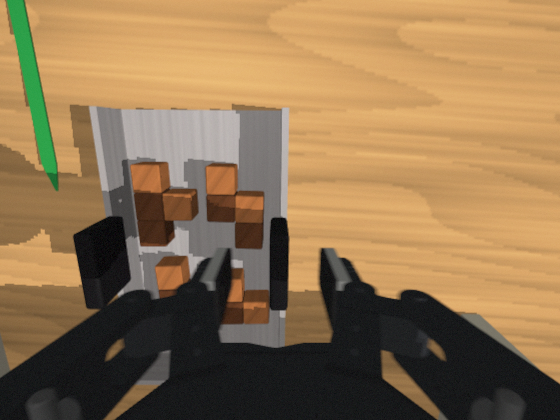

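The tab at (280,262) is centred between the fingers at 215 and 335, so I'll close on it and lift a little.

move_arm:
  steps:
    - [0,0,0,0,0,0,0]
    - [0,0,0,0,0,0,0]
    - [0,0,0,0,0,0,0]
    - [0,0,0,0,0,0,0]
    - [0,0,0,0,0,0,0]

```text
clock: 6.05
eef_pos: [626.8, -295.3, 28.5]
tool_rot: [-3.142, 0.001, -3.074]
force: [-1.7, 1.1, 5.7]
width: 7.1
gripper_force: 58.9
```

move_arm:
  steps:
    - [0,0,0,0,0,0.003,0]
    - [0,0,0,0,0,0.006,0]
    - [0,0,0,0,0,0.006,0]
    - [0,0,0,0,0,0,0]
    - [0,0,0,0,0,0,0]

```text
clock: 6.55
eef_pos: [626.4, -295.2, 42.5]
tool_rot: [3.141, -0.0, -3.074]
force: [-0.6, 0.8, -4.1]
width: 7.2
gripper_force: 58.8
```

```bash
python3 - <<'E'
from h import *
s=telemetry.read_state(); print(s["eef_pos"],np.degrees(s["tool_rot"]),s["force"],s["torque"],s["width"])
im,d=eyes.get_image("side"); cv2.imwrite("pics/s2.png",cv2.resize(im[280:420,260:500],None,fx=3,fy=3))
E
```

```text
[ 626.35851276 -295.22433192   42.47825087] [ 1.79989378e+02 -1.09295211e-02 -1.76154632e+02] [-0.64575102  0.83213902 -4.10443816] [0.1316821  0.10378916 0.02183305] 7.231599856205877
```

View pics/s2.png

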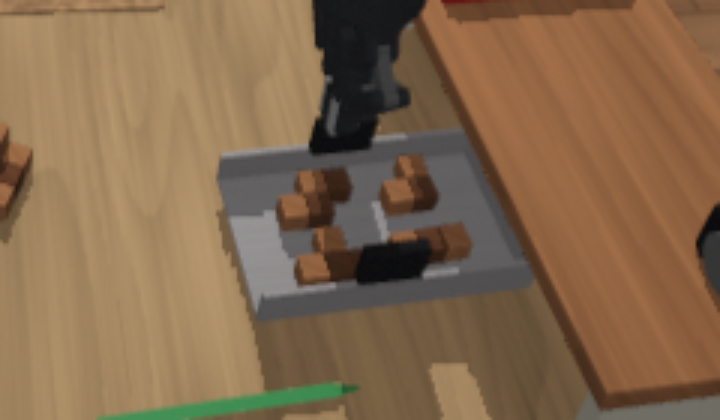

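move_arm:
  steps:
    - [0,0,0,-0.008,0,0,0]
    - [0,0,0,-0.016,0,0,0]
    - [0,0,0,-0.02,0,0,0]
    - [0,0,0,-0.016,0,0,0]
    - [0,0,0,-0.01,0,0,0]

```text
clock: 7.1
eef_pos: [553.9, -295.5, 42.3]
tool_rot: [3.141, -0.002, -3.076]
force: [0.1, -0.8, -3.3]
width: 7.0
gripper_force: 58.9
```

move_arm:
  steps:
    - [0,0,-2,-0.002,0.008,0.008,0]
    - [0,0,-4,-0.003,0.016,0.008,0]
    - [0,0,-4,-0.003,0.016,0.008,0]
    - [0,0,-4,-0.003,0.016,0.008,0]
    - [0,0,-4,-0.003,0.016,0.008,0]

```text
clock: 7.6
eef_pos: [542.4, -222.6, 82.9]
tool_rot: [3.141, 0.0, 2.892]
force: [-0.2, -0.1, -2.8]
width: 7.1
gripper_force: 59.0
```

move_arm:
  steps:
    - [0,0,-4,-0.0035,0.017,0,0]
    - [0,0,-4,-0.0035,0.017,0,0]
    - [0,0,-4,-0.0035,0.017,0,0]
    - [0,0,-4,-0.0035,0.017,0,0]
    - [0,0,-4,-0.0035,0.017,0,0]

```text
clock: 8.1
eef_pos: [525.1, -137.6, 82.7]
tool_rot: [3.141, 0.001, 2.543]
force: [0.2, -0.0, -2.8]
width: 7.2
gripper_force: 59.0
```

move_arm:
  steps:
    - [0,0,-4,-0.0035,0.017,0,0]
    - [0,0,-4,-0.0035,0.017,0,0]
    - [0,0,-4,-0.0035,0.017,0,0]
    - [0,0,-4,-0.0035,0.017,0,0]
    - [0,0,-4,-0.0035,0.017,0,0]

```text
clock: 8.6
eef_pos: [507.8, -52.5, 82.8]
tool_rot: [3.14, 0.001, 2.194]
force: [0.4, 0.1, -3.4]
width: 7.4
gripper_force: 59.0
```

move_arm:
  steps:
    - [0,0,-4,-0.003,0.017,0,0]
    - [0,0,-4,-0.003,0.017,0,0]
    - [0,0,-4,-0.003,0.017,0,0]
    - [0,0,-4,-0.003,0.017,0,0]
    - [0,0,-4,-0.003,0.016,0,0]

```text
clock: 9.1
eef_pos: [492.9, 31.7, 82.8]
tool_rot: [3.14, -0.0, 1.845]
force: [-0.1, 0.0, -4.0]
width: 7.1
gripper_force: 59.0
```

move_arm:
  steps:
    - [0,0,-3,-0.002,0.012,0,0]
    - [0,0,-2,-0.002,0.006,0,0]
    - [0,0,0,0,0,0,0]
    - [0,0,0,0,0,0,0]

```text
clock: 9.5
eef_pos: [489.0, 48.5, 82.7]
tool_rot: [3.141, 0.001, 1.761]
force: [-0.3, 0.8, -4.0]
width: 7.3
gripper_force: 59.0
```

```bash
python3 - <<'E'
from h import *
s=telemetry.read_state(); print(s["clock"],s["eef_pos"],np.degrees(s["tool_rot"]),s["force"],s["width"],s["qpos"])
im,d=eyes.get_image("side"); 
look("side",["tray","tray_lip","tray_tail","tray_grip_left","mat","piece_l"],k=4)
im2,d=eyes.get_image("top"); 
look("top",["tray","tray_lip","tray_tail","mat"],k=1)
cv2.imwrite("pics/m3.png",np.hstack([cv2.resize(im[140:340,180:400],(396,360)),cv2.resize(im2[140:340,180:400],(396,360))]))
E
```

```text
9.5 [488.97150538  48.49142351  82.72979665] [1.79937422e+02 2.88110041e-02 1.00923629e+02] [-0.30353223  0.78669383 -3.95874733] 7.296817969241178 [-0.59206269  0.6947416   0.67140566  2.07628301 -0.74846959  0.62458786
  0.79178343]
side tray 0.79 [446.  24.  46.]
side tray_lip 0.78 [427. 118.  53.]
side tray_tail 0.94 [463. -67.  99.]
side tray_grip_left 0.81 [393.  20.  95.]
side mat 0.74 [440.  29.   0.]
side mat 0.72 [479.  -4.  59.]
side mat 0.64 [344. 340.   2.]
side piece_l 0.68 [467.  61.  54.]
side piece_l 0.55 [422.  53.  53.]
side piece_l 0.43 [480.  -5.  56.]
side piece_l 0.42 [432. -12.  56.]
top tray 0.84 [447.  20.  50.]
top tray_lip 0.73 [426. 121.  55.]
top tray_tail 0.69 [462. -67.  97.]
top mat 0.74 [441.  25.   1.]
```

View pics/m3.png

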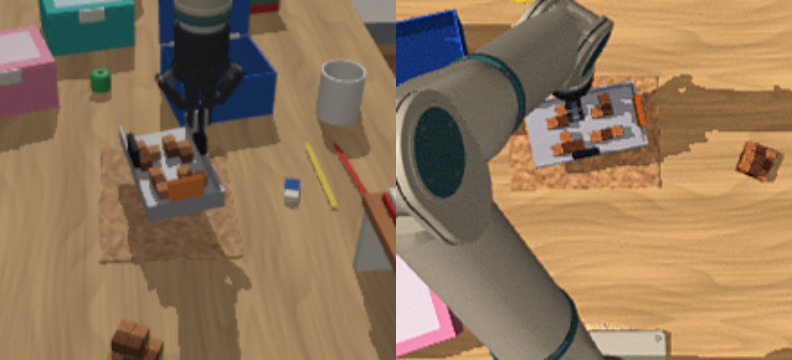

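Both views show the tray with four pieces over the mat, centre about (446,22). I'll set it down and let go.

move_arm:
  steps:
    - [0,0,0,-0.003,0.002,-0.01,0]
    - [0,0,0,0,0,-0.016,0]
    - [0,0,0,0,0,-0.014,0]
    - [0,0,0,0,0,-0.006,0]
    - [0,0,0,0,0,-0.003,0]

```text
clock: 10.6
eef_pos: [485.1, 50.8, 32.8]
tool_rot: [-3.141, -0.0, 1.76]
force: [0.6, 0.6, -2.2]
width: 6.8
gripper_force: 59.2
```

move_arm:
  steps:
    - [0,0,0,0,0,-0.002,0]
    - [0,0,0,0,0,-0.001,0]
    - [0,0,0,0,0,0,0.03]
    - [0,0,0,0,0,0,0.04]
    - [0,0,0,0,0,0,0.04]

```text
clock: 11.1
eef_pos: [485.7, 50.6, 30.8]
tool_rot: [3.141, 0.0, 1.76]
force: [0.9, -0.2, 0.2]
width: 40.0
gripper_force: 0.0
```

move_arm:
  steps:
    - [0,0,0,0,0,0,0.04]
    - [0,0,0,0,0,0.02,0.04]
    - [0,0,0,0,0,0.04,0.04]
    - [0,0,0,0,0,0.05,0.04]
    - [0,0,0,0,0,0.03,0.05]

```text
clock: 11.6
eef_pos: [486.3, 50.1, 173.3]
tool_rot: [3.139, 0.001, 1.759]
force: [0.9, 0.4, -0.2]
width: 50.1
gripper_force: 0.0
```

```bash
python3 - <<'E'
from h import *
s=telemetry.read_state(); print(s["clock"],s["eef_pos"],np.degrees(s["tool_rot"]),s["force"],s["width"])
im,d=eyes.get_image("side"); 
look("side",["tray","tray_lip","tray_tail","tray_grip_left","mat","bin","lid_hinge"],k=1)
P=cloud("side",d); hsv=cv2.cvtColor(im,cv2.COLOR_BGR2HSV)
m=(abs(hsv[...,0].astype(int)-9)<7)&(hsv[...,1]>180)&(hsv[...,2]>120)&(abs(P[...,0]-462)<45)&(abs(P[...,1]+67)<30)&(P[...,2]>32)
q=P[m]; print(len(q),np.percentile(q,[3,50,97],axis=0).round(1)); f=np.polyfit(q[:,0],q[:,1],1); print("slope deg",np.degrees(np.arctan(f[0])))
im,d=eyes.get_image("wrist"); look("wrist",["tray","tray_tail","tray_lip"],k=1)
E
```

```text
11.6 [486.32206161  50.08136023 173.30611444] [1.79853829e+02 4.14049950e-02 1.00805788e+02] [ 0.86895558  0.43471162 -0.18399449] 50.07174716002485
side tray 0.9 [442.  27.  -0.]
side tray_lip 0.57 [422. 120.   6.]
side tray_tail 0.65 [456. -66.  51.]
side tray_grip_left 0.67 [389.  24.  49.]
side bin 0.98 [166. 326.  -0.]
side lid_hinge 0.87 [534. 363.  84.]
27 [[435.5 -73.6  38. ]
 [448.  -68.5  62.6]
 [479.1 -63.6  65.5]]
slope deg 10.356661608074042
wrist tray 0.62 [439.  25.   2.]
wrist tray_tail 0.86 [456. -59.  46.]
wrist tray_lip 0.56 [426. 117.   2.]
```

move_arm:
  steps:
    - [0,0,-7.5,-0.002,-0.01,0,0.06]
    - [0,0,-7.5,-0.002,-0.01,0,0.06]
    - [0,0,-7.5,-0.002,-0.01,0,0.06]
    - [0,0,-7.5,-0.002,-0.01,0,0.06]
    - [0,0,-7.5,-0.002,-0.01,0,0.06]

```text
clock: 12.7
eef_pos: [475.3, 0.2, 170.3]
tool_rot: [-3.141, 0.0, 1.1]
force: [-0.4, -0.2, 0.0]
width: 59.9
gripper_force: 0.0
```

move_arm:
  steps:
    - [0,0,-7.5,-0.002,-0.01,0,0.06]
    - [0,0,-7.5,-0.002,-0.01,0,0.06]
    - [0,0,-7.5,-0.002,-0.01,0,0.06]
    - [0,0,-7.5,-0.002,-0.01,0,0.06]
    - [0,0,-7.5,-0.002,-0.01,0,0.06]

```text
clock: 13.2
eef_pos: [465.3, -49.7, 170.3]
tool_rot: [-3.142, 0.0, 0.446]
force: [0.6, -0.0, 0.0]
width: 59.9
gripper_force: 0.0
```

move_arm:
  steps:
    - [0,0,-7.5,-0.004,-0.01,0,0.06]
    - [0,0,-7.5,-0.004,-0.006,0,0.06]
    - [0,0,0,0,0,0,0.06]
    - [0,0,0,0,0,0,0.06]

```text
clock: 13.6
eef_pos: [457.5, -65.2, 170.3]
tool_rot: [-3.141, 0.0, 0.192]
force: [0.1, 0.6, 0.1]
width: 60.2
gripper_force: 0.0
```

```bash
python3 - <<'E'
from h import *
s=telemetry.read_state(); print(s["clock"],s["eef_pos"],np.degrees(s["tool_rot"]),s["width"],s["qpos"])
im,d=eyes.get_image("wrist"); cv2.imwrite("pics/w4.png",im); look("wrist",["tray","tray_tail","tray_lip","tray_grip_left","tray_grip_right"],k=1)
P=cloud("wrist",d)
q=P[(P[...,2]>54)&(P[...,2]<70)&(abs(P[...,0]-458)<40)&(abs(P[...,1]+65)<22)]
print(len(q),np.percentile(q,[3,50,97],axis=0).round(1)); print(cv2.minAreaRect(q[:,:2].astype(np.float32)))
E
```

```text
13.6 [457.49126393 -65.1501847  170.2660962 ] [-1.79994612e+02  2.51744781e-02  1.10132763e+01] 60.17236595915166 [-0.66398126  0.74147121  1.24375777  2.07589935 -0.86879256  0.99257669
 -0.32882071]
wrist tray 0.58 [439.  28.   1.]
wrist tray_tail 0.74 [438.  24.   2.]
wrist tray_lip 0.84 [419. 115.   2.]
wrist tray_grip_left 0.93 [390.  27.  51.]
wrist tray_grip_right 0.75 [492.  43.  50.]
506 [[434.  -69.8  62.3]
 [457.5 -62.6  64.1]
 [479.9 -55.7  65.3]]
((456.24798583984375, -62.87287902832031), (49.43696212768555, 8.933690071105957), 10.675896644592285)
```

View pics/w4.png

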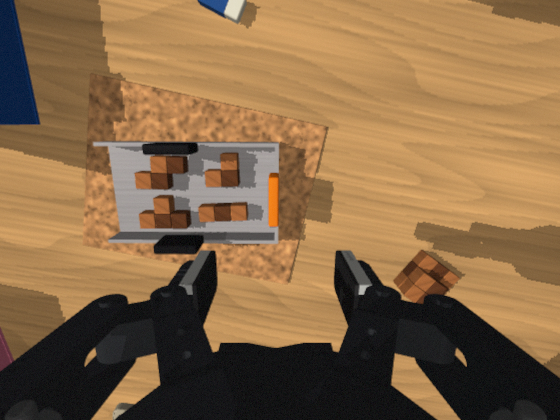

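Tray sits on the mat with four pieces; orange tab at (273,200), depth fit gives (456.5,-63) and 10.7°, matching the tool. I'll descend and grip it.

move_arm:
  steps:
    - [0,0,0,-0.001,0.001,-0.03,0.06]
    - [0,0,0,0,0.001,-0.04,0.06]
    - [0,0,0,0,0,-0.04,0.06]
    - [0,0,0,0,0,-0.02,0.05]
    - [0,0,0,0,0,-0.008,0.04]

```text
clock: 14.4
eef_pos: [455.6, -62.6, 30.9]
tool_rot: [-3.14, 0.002, 0.19]
force: [0.6, 0.0, -0.1]
width: 40.1
gripper_force: 0.0
```

move_arm:
  steps:
    - [0,0,0,0,0,0,0.03]
    - [0,0,0,0,0,0,0]
    - [0,0,0,0,0,0,0]
    - [0,0,0,0,0,0,0]
    - [0,0,0,0,0,0,0]

```text
clock: 14.9
eef_pos: [457.0, -63.6, 33.2]
tool_rot: [3.141, -0.001, 0.19]
force: [-1.6, 0.0, 6.1]
width: 6.4
gripper_force: 59.2
```

```bash
python3 - <<'E'
from h import *
s=telemetry.read_state(); print(s["clock"],s["eef_pos"],np.degrees(s["tool_rot"]),s["width"],s["gripper_force"],s["force"],s["qpos"])
E
```

```text
14.9 [456.95844062 -63.55948938  33.1779232 ] [ 1.79945358e+02 -6.53998259e-02  1.08626929e+01] 6.413468695533377 59.17024947702885 [-1.64722971  0.01380344  6.05971091] [-0.4099662   0.81588342  0.76640624  2.1835327  -1.09896241  0.60240513
 -0.19252796]
```

move_arm:
  steps:
    - [0,0,0,0,0,0.005,0]
    - [0,0,0,0,0,0.012,0]
    - [0,0,0,0.005,0.006,0.014,0]
    - [0,0,0,0.01,0.012,0.012,0]
    - [0,0,0,0.012,0.013,0.01,0]

```text
clock: 15.4
eef_pos: [483.2, -32.2, 86.2]
tool_rot: [3.141, 0.001, 0.188]
force: [0.0, -0.4, -3.4]
width: 5.5
gripper_force: 61.0
```

move_arm:
  steps:
    - [0,0,0,0.014,0.015,0.012,0]
    - [0,0,0,0.014,0.015,0.012,0]
    - [0,0,0,0.014,0.015,0.012,0]
    - [0,0,0,0.014,0.015,0.012,0]
    - [0,0,0,0.014,0.015,0.012,0]

```text
clock: 15.9
eef_pos: [553.3, 43.6, 145.8]
tool_rot: [3.141, 0.001, 0.19]
force: [0.0, -0.3, -3.3]
width: 6.2
gripper_force: 61.0
```

move_arm:
  steps:
    - [0,0,0,0.014,0.016,0.01,0]
    - [0,0,0,0.012,0.014,0.005,0]
    - [0,0,0,0.009,0.01,0.002,0]
    - [0,0,0,0,0,0,0]
    - [0,0,0,0,0,0,0]

```text
clock: 16.4
eef_pos: [587.3, 82.2, 162.0]
tool_rot: [3.141, 0.002, 0.19]
force: [-0.6, -1.0, -3.5]
width: 6.0
gripper_force: 61.1
```

```bash
python3 - <<'E'
from h import *
s=telemetry.read_state(); print(s["clock"],s["eef_pos"],np.degrees(s["tool_rot"]),s["width"],s["force"],s["qpos"])
im,d=eyes.get_image("side"); look("side",["tray","tray_lip","tray_tail","bin","lid_hinge","lid_edge"],k=2)
im2,d=eyes.get_image("top"); look("top",["tray_lip","tray_tail","bin","lid_hinge"],k=2)
cv2.imwrite("pics/m5.png",np.hstack([cv2.resize(im[90:290,180:400],(396,360)),cv2.resize(im2[100:300,120:340],(396,360))]))
E
```

```text
16.4 [587.28889339  82.22524767 161.96735812] [1.79945854e+02 1.19030982e-01 1.08684588e+01] 5.986305256979355 [-0.61770874 -1.02460356 -3.54790646] [-0.75285821  0.81792658  1.02307671  1.7390252  -0.79314383  1.0606111
 -0.82981634]
side tray 0.6 [573. 161. 114.]
side tray_lip 0.56 [443.  26.   1.]
side tray_tail 0.91 [589.  80. 179.]
side tray_tail 0.35 [518. 166. 156.]
side bin 0.91 [316. 547.  -2.]
side bin 0.89 [164. 327.   3.]
side lid_hinge 0.73 [298. 613.  87.]
side lid_hinge 0.6 [535. 366.  83.]
side lid_edge 0.7 [189. 258.  92.]
side lid_edge 0.69 [533. 380. 223.]
top tray_lip 0.76 [552. 255. 107.]
top tray_lip 0.61 [559. 125. 128.]
top tray_tail 0.76 [590.  80. 177.]
top bin 0.89 [313. 550.  -3.]
top bin 0.74 [549. 293.  -5.]
top lid_hinge 0.78 [148. 393.  86.]
top lid_hinge 0.72 [300. 614.  86.]
```

View pics/m5.png

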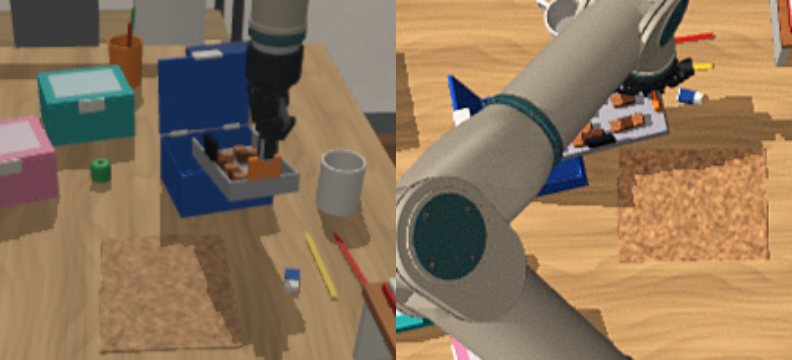

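The tray droops about 8° at the mouth, whose lip is near (552,255,107), over the box; lid stands behind. I'll tip slowly while raising the tail.

move_arm:
  steps:
    - [-1.96,-0.38,0,-0.0008,0.004,0.0054,0]
    - [-1.96,-0.38,0,-0.0008,0.004,0.0054,0]
    - [-1.96,-0.38,0,-0.0008,0.004,0.0054,0]
    - [-1.96,-0.38,0,-0.0008,0.004,0.0054,0]
    - [-1.96,-0.38,0,-0.0008,0.004,0.0054,0]

```text
clock: 17.5
eef_pos: [584.3, 103.2, 189.7]
tool_rot: [2.967, -0.0, 0.189]
force: [-0.2, 0.4, -3.7]
width: 6.1
gripper_force: 61.4
```

```bash
cat > chk.py <<'E'
from h import *
s=telemetry.read_state(); print(s["clock"],s["eef_pos"],np.degrees(s["tool_rot"]),s["width"],s["force"],s["qpos"])
im,d=eyes.get_image("side"); look("side",["tray","tray_tail","tray_lip","piece_l"],k=4)
im2,d=eyes.get_image("top"); look("top",["tray_lip","tray_tail","piece_l"],k=4)
E
python3 chk.py
```

```text
17.5 [584.33361931 103.1513156  189.74526339] [ 1.69977785e+02 -2.49060488e-02  1.08491742e+01] 6.116877033683299 [-0.235981    0.35366726 -3.70864939] [-0.94204161  0.85262826  1.15027158  1.71175686 -0.68651779  1.06236064
 -0.99904449]
side tray 0.97 [571. 174. 130.]
side tray_tail 0.92 [586. 104. 210.]
side piece_l 0.54 [594. 211. 127.]
side piece_l 0.51 [558. 137. 150.]
side piece_l 0.42 [543. 204. 127.]
top tray_lip 0.93 [553. 266. 111.]
top tray_tail 0.9 [585. 102. 205.]
top piece_l 0.64 [550. 144. 148.]
top piece_l 0.59 [600. 150. 143.]
top piece_l 0.52 [542. 210. 129.]
top piece_l 0.52 [588. 211. 128.]
```

move_arm:
  steps:
    - [-1.96,-0.38,0,-0.0008,0.004,0.005,0]
    - [-1.96,-0.38,0,-0.0008,0.004,0.005,0]
    - [-1.96,-0.38,0,-0.0008,0.004,0.005,0]
    - [-1.96,-0.38,0,-0.0008,0.004,0.005,0]
    - [-1.96,-0.38,0,-0.0008,0.004,0.005,0]

```text
clock: 18.45
eef_pos: [580.4, 122.6, 214.6]
tool_rot: [2.793, -0.001, 0.189]
force: [0.4, 0.1, -3.1]
width: 6.3
gripper_force: 61.8
```

```bash
python3 chk.py
```

```text
18.45 [580.41344119 122.61129371 214.61015046] [ 1.60005393e+02 -4.50265510e-02  1.08008601e+01] 6.320580721566564 [ 0.36073067  0.14337352 -3.12056224] [-1.09042583  0.91475892  1.24653717  1.66556432 -0.57526728  1.0935588
 -1.15764532]
side tray 0.64 [571. 185. 147.]
side tray_tail 0.91 [581. 125. 231.]
top tray_lip 0.66 [551. 273. 110.]
top tray_tail 0.93 [581. 125. 229.]
top piece_l 0.63 [537. 223. 131.]
top piece_l 0.59 [596. 176. 158.]
top piece_l 0.51 [549. 162. 158.]
top piece_l 0.48 [ 382. -273.   -0.]
```

move_arm:
  steps:
    - [-1.96,-0.38,0,-0.0006,0.003,0.0045,0]
    - [-1.96,-0.38,0,-0.0006,0.003,0.0045,0]
    - [-1.96,-0.38,0,-0.0006,0.003,0.0045,0]
    - [0,0,0,0,0,0,0]
    - [0,0,0,0,0,0,0]

```text
clock: 19.4
eef_pos: [578.6, 131.4, 227.9]
tool_rot: [2.689, -0.001, 0.189]
force: [-0.1, 0.4, -3.8]
width: 6.1
gripper_force: 62.1
```

```bash
python3 chk.py
```

```text
19.4 [578.59947771 131.4435427  227.89103415] [ 1.54083855e+02 -4.78227129e-02  1.08539316e+01] 6.11195310019834 [-0.10956763  0.44368314 -3.83034717] [-1.15337996  0.94835445  1.27134513  1.63405676 -0.49371427  1.11138275
 -1.25391086]
side tray 0.56 [570. 187. 152.]
side tray_tail 0.81 [579. 137. 248.]
side tray_tail 0.46 [535. 378. 224.]
side piece_l 0.64 [739.  65.  -3.]
top tray_tail 0.9 [579. 138. 245.]
top tray_tail 0.24 [539. 361.  88.]
top piece_l 0.66 [532. 271. 109.]
top piece_l 0.64 [580. 283. 106.]
top piece_l 0.58 [577. 140. 243.]
top piece_l 0.37 [538. 295.  32.]
```

move_arm:
  steps:
    - [-1.96,-0.38,0,-0.0004,0.002,0.004,0]
    - [0,0,0,0,0,0,0]
    - [0,0,0,0,0,0,0]
    - [0,0,0,0,0,0,0]
    - [0,0,0,0,0,0,0]

```text
clock: 20.35
eef_pos: [578.2, 133.2, 232.1]
tool_rot: [2.654, -0.001, 0.189]
force: [0.4, 0.9, -3.5]
width: 6.4
gripper_force: 62.4
```

```bash
cat >> chk.py <<'E'
cv2.imwrite("pics/c.png",np.hstack([cv2.resize(im[90:290,180:400],(396,360)),cv2.resize(im2[100:300,120:340],(396,360))]))
E
python3 chk.py
```

```text
20.35 [578.23339604 133.23312722 232.11008071] [ 1.52064273e+02 -6.76730049e-02  1.08224114e+01] 6.386769024137701 [ 0.37658908  0.94821449 -3.48866502] [-1.17063554  0.95985721  1.27668715  1.62377687 -0.46533753  1.11721827
 -1.2852678 ]
side tray 0.92 [569. 193. 158.]
side tray_tail 0.83 [577. 139. 254.]
side tray_tail 0.47 [740.  65.   1.]
side tray_lip 0.89 [552. 268. 109.]
side piece_l 0.49 [606. 303.  28.]
side piece_l 0.42 [542. 324.  24.]
side piece_l 0.38 [528. 312.  34.]
top tray_lip 0.96 [547. 270. 113.]
top tray_lip 0.41 [540. 361.  87.]
top tray_tail 0.6 [578. 139. 248.]
top tray_tail 0.43 [ 527. -454.   -0.]
top piece_l 0.67 [604. 305.  32.]
top piece_l 0.56 [528. 310.  32.]
top piece_l 0.53 [538. 328.  18.]
top piece_l 0.28 [638.  27.  -1.]
```

View pics/c.png

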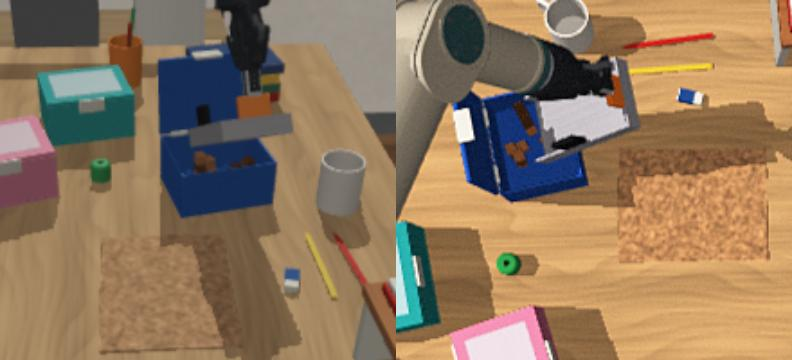

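Side and top views: tray empty, pieces in the box at (205,160) left and (520,150) right. Now the tray goes back to the mat, untilting.

move_arm:
  steps:
    - [3.44,0.66,0,0.001,-0.007,0.003,0]
    - [3.44,0.66,0,0.001,-0.007,0.001,0]
    - [3.44,0.66,0,0.001,-0.007,-0.002,0]
    - [3.44,0.66,0,0.001,-0.007,-0.002,0]
    - [3.44,0.66,0,0.001,-0.007,-0.002,0]

```text
clock: 21.3
eef_pos: [583.3, 98.1, 230.3]
tool_rot: [2.961, -0.002, 0.189]
force: [-0.2, -0.6, -3.3]
width: 6.1
gripper_force: 62.1
```

move_arm:
  steps:
    - [3.44,0.66,0,0.001,-0.007,-0.002,0]
    - [3.44,0.66,0,0.001,-0.007,-0.002,0]
    - [3.44,0.66,0,0.001,-0.007,-0.002,0]
    - [3.44,0.66,0,-0.01,-0.012,-0.01,0]
    - [3.44,0.66,0,-0.01,-0.012,-0.01,0]

```text
clock: 21.8
eef_pos: [566.4, 52.3, 204.2]
tool_rot: [-3.018, -0.002, 0.189]
force: [-0.5, 0.1, -3.7]
width: 6.1
gripper_force: 61.8
```

move_arm:
  steps:
    - [0,0,0,-0.016,-0.017,-0.02,0]
    - [0,0,0,-0.016,-0.017,-0.02,0]
    - [0,0,0,-0.016,-0.017,-0.02,0]
    - [0,0,0,-0.016,-0.017,-0.02,0]
    - [0,0,0,-0.016,-0.017,-0.02,0]

```text
clock: 22.3
eef_pos: [485.8, -33.0, 103.5]
tool_rot: [-3.02, -0.001, 0.189]
force: [0.6, -1.0, -2.6]
width: 6.1
gripper_force: 61.6
```

move_arm:
  steps:
    - [0,0,0,-0.016,-0.017,-0.016,0]
    - [0,0,0,-0.012,-0.014,-0.01,0]
    - [0,0,0,0,0,0,0]
    - [0,0,0,0,0,0,0]

```text
clock: 22.7
eef_pos: [459.0, -62.9, 78.3]
tool_rot: [-3.019, -0.002, 0.188]
force: [1.1, 0.6, -2.8]
width: 5.7
gripper_force: 61.4
```

```bash
sed -i 's/"tray_lip","piece_l"\]/"tray_lip","tray_grip_left"]/;s/"tray_tail","piece_l"\]/"tray_tail","tray_grip_left","mat"]/;s/k=4/k=1/' chk.py; python3 chk.py
```

```text
22.7 [458.95450274 -62.86068034  78.31172821] [-1.72966320e+02 -8.87273308e-02  1.07667669e+01] 5.740633143489729 [ 1.13664403  0.61257142 -2.75864905] [-0.3306168   0.73983613  0.78461353  2.11227104 -0.94330286  0.7781667
 -0.26565401]
side tray 0.9 [443.  23.  47.]
side tray_tail 0.82 [463. -69.  96.]
side tray_lip 0.56 [425. 119.  52.]
side tray_grip_left 0.63 [394.  21.  96.]
top tray_tail 0.91 [459. -64.  93.]
top tray_grip_left 0.77 [392.  23.  94.]
top mat 0.42 [444.  22.  48.]
```

move_arm:
  steps:
    - [0,0,0,0,0.001,-0.015,0]
    - [0,0,0,0,0,-0.015,0]
    - [0,0,0,0,0,-0.008,0]
    - [0,0,0,0,0,-0.003,0]
    - [0,0,0,0,0,0,0]

```text
clock: 23.7
eef_pos: [458.2, -61.5, 36.9]
tool_rot: [-3.018, -0.001, 0.189]
force: [-1.1, 0.7, -3.2]
width: 6.0
gripper_force: 61.5
```

move_arm:
  steps:
    - [0,0,0,0,0,-0.002,0]
    - [0,0,0,0,0,-0.001,0]
    - [0,0,0,0,0,0,0]

```text
clock: 24.0
eef_pos: [458.4, -61.3, 34.2]
tool_rot: [-3.018, -0.001, 0.189]
force: [-0.4, -0.4, -2.8]
width: 5.7
gripper_force: 61.6
```

```bash
python3 chk.py
```

```text
24.0 [458.42673472 -61.3091896   34.20902754] [-1.72926545e+02 -7.48524917e-02  1.08300215e+01] 5.699946115554574 [-0.42946393 -0.42205017 -2.75794974] [-0.26644841  0.797703    0.67723285  2.13563681 -1.03948635  0.68497577
 -0.18468579]
side tray 0.63 [444.  25.   1.]
side tray_tail 0.71 [461. -64.  53.]
side tray_lip 0.61 [424. 117.   5.]
top tray_lip 0.5 [391.  22.  53.]
top tray_grip_left 0.6 [391.  24.  53.]
```

move_arm:
  steps:
    - [0,0,0,0,0,-0.0015,0]
    - [0,0,0,0,0,0,0]

```text
clock: 24.7
eef_pos: [458.5, -61.6, 33.5]
tool_rot: [-3.018, -0.002, 0.188]
force: [-2.2, -0.8, 8.8]
width: 6.2
gripper_force: 64.5
```

move_arm:
  steps:
    - [0,0,0,0,0,-0.0015,0]
    - [0,0,0,0,0,0,0]

```text
clock: 24.9
eef_pos: [458.6, -61.9, 33.3]
tool_rot: [-3.017, -0.004, 0.188]
force: [-4.9, 0.9, 23.9]
width: 6.1
gripper_force: 67.7
```

move_arm:
  steps:
    - [0,0,0,0,0,-0.0015,0]
    - [0,0,0,0,0,0,0]

```text
clock: 25.1
eef_pos: [458.7, -62.1, 33.1]
tool_rot: [-3.016, -0.005, 0.187]
force: [-7.3, -0.0, 40.8]
width: 6.1
gripper_force: 70.7
```

move_arm:
  steps:
    - [0,0,0,0,0,0.0035,0]
    - [0,0,0,0,0,0,0.03]
    - [0,0,0,0,0,0,0.04]
    - [0,0,0,0,0,0,0.04]
    - [0,0,0,0,0,0,0.04]

```text
clock: 25.6
eef_pos: [458.1, -61.2, 32.6]
tool_rot: [-3.018, -0.0, 0.189]
force: [0.8, 0.2, 0.4]
width: 39.9
gripper_force: 0.0
```

move_arm:
  steps:
    - [0,0,0,0,-0.001,0.015,0.04]
    - [-3.44,-0.66,0,0,0,0.04,0.04]
    - [-3.44,-0.66,0,0,0,0.05,0.04]
    - [0,0,0,0,0,0.05,0.02]
    - [0,0,0,0,0,0,0]

```text
clock: 26.1
eef_pos: [461.7, -63.1, 192.7]
tool_rot: [3.14, -0.01, 0.191]
force: [0.2, -1.0, -0.4]
width: 11.4
gripper_force: 0.0
```

```bash
sed -i 's/"mat"\]/"mat","bin","lid_hinge","lid_edge"]/' chk.py; python3 chk.py; python3 - <<'E'
from h import *
im,d=eyes.get_image("side"); P=cloud("side",d)
q=P[(P[...,2]>100)&(P[...,2]<260)&(P[...,1]>345)&(P[...,1]<420)&(P[...,0]>440)&(P[...,0]<625)]
print(len(q),np.percentile(q,[2,50,98],axis=0).round(0))
A=np.c_[q[:,0],q[:,2],np.ones(len(q))]; c=np.linalg.lstsq(A,q[:,1],rcond=None)[0]; print("y=",c)
E
```

```text
26.1 [461.65157331 -63.14425241 192.65367542] [179.88723246  -0.55244303  10.93134431] 11.424210339506448 [ 0.17692832 -1.00297094 -0.41129037] [-0.60406299  0.57331873  1.03713577  2.04810575 -0.65502367  0.88100051
 -0.57645679]
side tray 0.81 [445.  22.   0.]
side tray_tail 0.75 [459. -66.  53.]
side tray_lip 0.95 [423. 116.   4.]
side tray_grip_left 0.79 [391.  21.  46.]
top tray_tail 0.95 [459. -70.  50.]
top tray_grip_left 0.68 [393.  21.  48.]
top bin 0.93 [313. 550.  -1.]
top lid_hinge 0.82 [299. 614.  87.]
top lid_edge 0.81 [530. 381. 224.]
632 [[552. 361. 102.]
 [590. 378. 164.]
 [617. 389. 226.]]
y= [2.00105334e-01 7.97146988e-02 2.47087369e+02]
```

View pics/c.png

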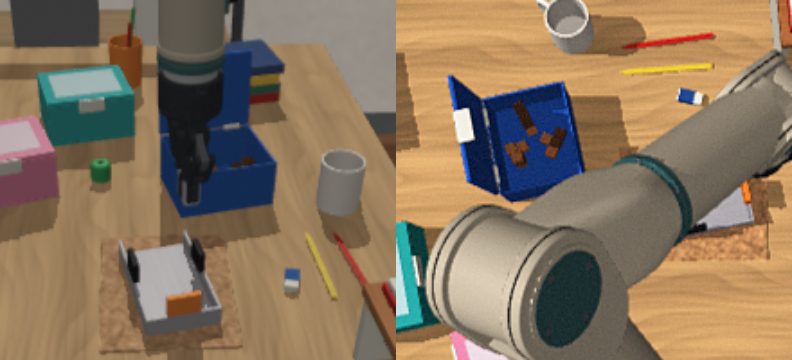

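Tray stands empty on the mat at left (165,285), and all four pieces show in the box at right (530,130). Next I'll take the closed fingers over and behind the lid.

move_arm:
  steps:
    - [0,0,0,0,0,0.045,0]
    - [0,0,0,0,0,0.045,0]
    - [0,0,0,0,0.01,0.045,0]
    - [0,0,3,0.005,0.035,0.01,0]
    - [0,0,3,0.006,0.045,0,0]

```text
clock: 27.3
eef_pos: [470.7, 26.6, 335.7]
tool_rot: [-3.141, -0.007, 0.292]
force: [1.3, -0.4, -0.5]
width: 0.3
gripper_force: 0.0
```

move_arm:
  steps:
    - [0,0,3,0.006,0.045,0,0]
    - [0,0,3,0.006,0.045,0,0]
    - [0,0,3,0.006,0.045,0,0]
    - [0,0,3,0.006,0.045,0,0]
    - [0,0,3,0.006,0.045,0,0]

```text
clock: 27.8
eef_pos: [499.1, 254.7, 333.0]
tool_rot: [-3.14, -0.001, 0.558]
force: [1.0, -0.6, 0.0]
width: -0.1
gripper_force: 0.0
```

move_arm:
  steps:
    - [0,0,3,0.006,0.045,0,0]
    - [0,0,3,0.006,0.045,0,0]
    - [0,0,3,0.006,0.045,0,0]
    - [0,0,3,0.006,0.045,0,0]
    - [0,0,0,0.003,0.03,0,0]

```text
clock: 28.3
eef_pos: [525.4, 466.7, 332.0]
tool_rot: [-3.139, -0.001, 0.77]
force: [1.0, 0.3, 0.0]
width: 0.2
gripper_force: 0.0
```

```bash
python3 - <<'E'
from h import *
s=telemetry.read_state(); print(s["clock"],s["eef_pos"],np.degrees(s["tool_rot"]),s["width"],s["qpos"])
im,d=eyes.get_image("side"); look("side",["lid_edge","lid_hinge"])
im,d=eyes.get_image("wrist"); look("wrist",["lid_edge","lid_hinge","bin"])
E
```

```text
28.3 [525.39081234 466.6632382  331.9663902 ] [-1.79857728e+02 -4.42562414e-02  4.41160449e+01] 0.23029816107916637 [-1.1790796   0.77459311  0.95773037  1.16473595 -0.61427019  1.48365206
 -1.1251421 ]
side lid_edge 0.92 [326. 476.  95.]
side lid_edge 0.75 [188. 257.  94.]
side lid_hinge 0.96 [298. 616.  82.]
side lid_hinge 0.67 [533. 361.  87.]
wrist lid_edge 0.92 [530. 381. 226.]
wrist lid_hinge 0.65 [300. 610.  88.]
wrist lid_hinge 0.62 [533. 360.  90.]
wrist bin 0.93 [547. 292.   3.]
wrist bin 0.65 [316. 544.   6.]
```

move_arm:
  steps:
    - [0,0,0,0,0,-0.035,0]
    - [0,0,0,0,0,-0.045,0]
    - [0,0,0,0,-0.005,-0.035,0]
    - [0,0,0,0,-0.02,-0.013,0]
    - [0,0,0,0.002,-0.03,0,0]

```text
clock: 29.15
eef_pos: [525.8, 407.6, 202.0]
tool_rot: [-3.139, 0.003, 0.767]
force: [-0.2, -0.2, -0.1]
width: -0.1
gripper_force: 0.0
```

move_arm:
  steps:
    - [0,0,0,0.002,-0.012,0,0]
    - [0,0,0,0.002,-0.01,0,0]
    - [0,0,0,0.002,-0.01,0,0]

```text
clock: 29.45
eef_pos: [534.8, 376.0, 205.9]
tool_rot: [-3.14, -0.003, 0.765]
force: [0.4, -0.0, 0.3]
width: 0.1
gripper_force: 0.0
```

```bash
cat > lid.py <<'E'
from h import *
s=telemetry.read_state(); print(s["clock"],s["eef_pos"],s["force"],np.degrees(s["tool_rot"]),s["qpos"])
im,d=eyes.get_image("side"); look("side",["lid_edge","lid_hinge","mug","sharpener"])
cv2.imwrite("pics/l.png",cv2.resize(im[60:260,180:420],None,fx=2.5,fy=2.5))
E
python3 lid.py
```

```text
29.45 [534.77771897 375.95418674 205.86916924] [ 0.37982885 -0.03277433  0.31718887] [-1.7989182e+02 -1.6934566e-01  4.3856222e+01] [-1.1310187   0.79362956  0.91539916  1.51874963 -0.6671807   1.16096183
 -0.89415883]
side lid_edge 0.91 [326. 475.  92.]
side lid_edge 0.66 [533. 379. 223.]
side lid_hinge 0.97 [301. 613.  86.]
side lid_hinge 0.8 [533. 362.  84.]
side mug 0.73 [762. 236.   0.]
side sharpener 0.66 [344. 340.   4.]
```

```bash
cat > lidfit.py <<'E'
from h import *
def fit():
    s=telemetry.read_state(); print(s["clock"].__round__(2),s["eef_pos"].round(1),s["force"].round(1),"q",s["qpos"].round(2))
    b=np.array([-.19,.98]); H=np.array([535,362])
    for n in("side","top"):
        im,d=eyes.get_image(n); P=cloud(n,d); hsv=cv2.cvtColor(im,cv2.COLOR_BGR2HSV)
        blue=(abs(hsv[...,0].astype(int)-114)<14)&(hsv[...,1]>130)&(d>0)
        S=-(P[...,:2]-H)@b; T=(P[...,:2]-H)@np.array([.98,.19])
        m=blue&(P[...,2]>92)&(P[...,2]<260)&(S>-70)&(S<165)&(abs(T)<88)
        if m.sum()<20: print(n,"few",m.sum()); continue
        s_,z=S[m],P[...,2][m]-85.5
        X=np.c_[s_,z]; c=np.median(X,0); r=np.hypot(*X.T); k=r>40
        a=np.arctan2(z[k],s_[k]); print(n,m.sum(),"lid angle",np.percentile(a,[10,50,90]).round(2),"rmax",np.percentile(r,99).round(0),"S",np.percentile(s_,[2,98]).round(0),"z",np.percentile(z+85.5,[2,98]).round(0))
fit()
E
python3 lidfit.py
```

```text
29.7 [534.1 376.9 205.1] [0.8 0.6 1.1] q [-1.13  0.8   0.91  1.52 -0.67  1.16 -0.9 ]
side 1951 lid angle [1.59 1.63 1.67] rmax 140.0 S [-13.   3.] z [ 95. 224.]
top 580 lid angle [1.59 1.62 1.65] rmax 144.0 S [-14.   2.] z [ 99. 228.]
```

move_arm:
  steps:
    - [0,0,0,0.0017,-0.0085,-0.0005,0]
    - [0,0,0,0.0017,-0.0085,-0.0005,0]
    - [0,0,0,0.0017,-0.0085,-0.0005,0]
    - [0,0,0,0.0017,-0.0085,-0.0005,0]

```text
clock: 30.2
eef_pos: [541.3, 340.4, 203.0]
tool_rot: [-3.141, -0.001, 0.764]
force: [-0.9, -0.7, -0.0]
width: -0.0
gripper_force: 0.0
```

```bash
python3 lidfit.py
```

```text
30.2 [541.3 340.4 203. ] [-0.9 -0.7 -0. ] q [-1.09  0.78  0.92  1.56 -0.66  1.14 -0.84]
side 1948 lid angle [1.59 1.63 1.67] rmax 140.0 S [-12.   3.] z [ 95. 223.]
top 469 lid angle [1.59 1.62 1.65] rmax 145.0 S [-15.   2.] z [ 98. 228.]
```

```bash
python3 lidfit.py; python3 - <<'E'
from h import *
e=telemetry.read_state()["eef_pos"]; print(e)
for n in("side","top"):
    im,d=eyes.get_image(n); P=cloud(n,d); c,M,t=cam(n)
    for off in(0,20,40,80,120):
        p=M.T@(e+[0,0,off]-t); u,v=int(c["fx"]*p[0]/p[2]+c["cx"]),int(c["fy"]*p[1]/p[2]+c["cy"])
        print(n,off,(u,v),"z exp",round(p[2]),"depth",d[v,u],im[v,u],P[v,u].round())
    q=P[(abs(P-e-[0,0,60])<[60,60,70]).all(-1)]
    if len(q): print(n,len(q),q.min(0),q.max(0))
E
```

```text
30.3 [541.7 339.3 203.3] [ 0.3 -0.1 -0.1] q [-1.09  0.78  0.92  1.56 -0.66  1.14 -0.84]
side 1950 lid angle [1.59 1.63 1.67] rmax 141.0 S [-12.   4.] z [ 95. 223.]
top 468 lid angle [1.59 1.62 1.66] rmax 144.0 S [-14.   2.] z [100. 228.]
[541.16976765 341.53812056 203.1165758 ]
side 0 (297, 131) z exp 1314 depth 1344.229 [85 43 21] [544. 370. 191.]
side 20 (297, 125) z exp 1302 depth 1333.0941 [85 44 21] [544. 371. 211.]
side 40 (297, 119) z exp 1290 depth 1280.3704 [89 89 90] [538. 333. 247.]
side 80 (298, 106) z exp 1267 depth 1248.892 [26 24 23] [538. 325. 291.]
side 120 (298, 93) z exp 1243 depth 1219.3915 [27 25 25] [535. 319. 333.]
side 1028 [482.62456005 288.27413234 193.19450299] [601.16286727 389.60965459 333.11564731]
top 0 (168, 168) z exp 1258 depth 1226.4575 [36 28 26] [535. 336. 234.]
top 20 (167, 166) z exp 1239 depth 1205.208 [63 63 61] [535. 334. 256.]
top 40 (165, 165) z exp 1219 depth 1193.3242 [45 42 42] [535. 336. 268.]
top 80 (161, 161) z exp 1180 depth 1079.2925 [26 22 23] [514. 317. 380.]
top 120 (157, 156) z exp 1140 depth 1053.2518 [31 24 20] [518. 319. 407.]
top 511 [481.69228721 289.30979083 194.12676223] [592.00913008 394.04035198 332.86414392]
```

```bash
python3 - <<'E'
from h import *
s=telemetry.read_state(); print(s["eef_pos"],s["width"],s["tool_rot"])
for n in("side","top","wrist"):
    im,d=eyes.get_image(n); P=cloud(n,d); hsv=cv2.cvtColor(im,cv2.COLOR_BGR2HSV)
    m=(hsv[...,1]<110)&(hsv[...,2]<140)&(abs(P[...,0]-541)<60)&(abs(P[...,1]-340)<45)&(P[...,2]>150)&(P[...,2]<300)
    q=P[m]; q=q[np.argsort(q[:,2])]; print(n,len(q)); print(q[::max(1,len(q)//25)].round(0)[:12])
E
```

```text
[540.94068789 342.23456551 202.97947288] -0.14697251393188976 [-3.13989860e+00 -1.16649775e-03  7.65730930e-01]
side 304
[[522. 374. 217.]
 [486. 362. 226.]
 [531. 376. 232.]
 [532. 335. 240.]
 [535. 332. 245.]
 [543. 330. 248.]
 [530. 345. 252.]
 [549. 329. 255.]
 [549. 333. 260.]
 [529. 347. 264.]
 [548. 330. 268.]
 [535. 344. 271.]]
top 116
[[525. 364. 178.]
 [534. 353. 232.]
 [534. 335. 238.]
 [531. 340. 242.]
 [532. 336. 245.]
 [542. 333. 249.]
 [530. 345. 254.]
 [543. 331. 256.]
 [536. 332. 262.]
 [535. 334. 266.]
 [534. 336. 269.]
 [539. 340. 273.]]
wrist 13157
[[543. 368. 161.]
 [545. 354. 247.]
 [545. 354. 257.]
 [552. 347. 268.]
 [542. 359. 273.]
 [545. 355. 277.]
 [544. 343. 279.]
 [545. 356. 281.]
 [541. 360. 282.]
 [548. 346. 284.]
 [513. 360. 285.]
 [533. 366. 286.]]
```

```bash
python3 - <<'E'
from h import *
im,d=eyes.get_image("side"); P=cloud("side",d)
print("cols",list(range(286,308,2)))
for v in range(100,140,2): print(v,P[v,286:308:2,1].round().astype(int),P[v,296,2].round())
E
```

```text
cols [286, 288, 290, 292, 294, 296, 298, 300, 302, 304, 306]
100 [368 359 357 341 334 341 325 315 325 336 337] 303.0
102 [1409  357  353  356  335  342  323  322  324  333  344] 297.0
104 [1408  360  347  351  340  337  334  322  344  339  312] 293.0
106 [1409 1410  351  358  337  338  330  325  338  312  308] 286.0
108 [1410 1412 1408 1414  345  336  325  325  317  313  310] 281.0
110 [1412 1417 1404 1422  350  345  333  326  326  314 1484] 271.0
112 [1407 1416 1419 1410  349  335  330  329  337 1449 1475] 269.0
114 [1423 1417 1417 1398  343  336  330  330  334  741  747] 262.0
116 [ 727  725  720  719  348 -860  335  332  334  723  719] 767.0
118 [703 712 375 377 343 336 332 326 338 699 697] 249.0
120 [692 358 363 354 359 330 330 330 339 375 376] 245.0
122 [366 347 350 348 371 338 338 341 376 378 383] 236.0
124 [366 364 371 370 372 372 377 371 375 375 376] 214.0
126 [367 366 366 368 369 373 373 373 380 381 379] 207.0
128 [363 369 367 368 370 370 373 377 369 368 382] 201.0
130 [366 366 368 367 369 374 373 373 378 374 378] 192.0
132 [364 364 363 366 364 370 371 371 373 377 384] 188.0
134 [ 362  367  365  369  365  369  372  374  374  373 -860] 181.0
136 [358 360 362 367 371 371 370 371 370 375 378] 173.0
138 [365 364 363 365 369 367 371 371 369 368 375] 168.0
```

move_arm:
  steps:
    - [0,0,0,0,0,0,0.012]
    - [0,0,0,0,0,0,0.012]
    - [0,0,0,0,0,0,0.012]

```text
clock: 31.0
eef_pos: [541.0, 341.7, 203.0]
tool_rot: [-3.14, -0.001, 0.765]
force: [-0.4, 0.4, -0.1]
width: 11.7
gripper_force: 0.0
```

```bash
cat > tip.py <<'E'
from h import *
s=telemetry.read_state(); print(s["clock"],s["eef_pos"].round(1),s["width"]); e=s["eef_pos"]
im,d=eyes.get_image("side"); P=cloud("side",d)
m=(abs(P[...,0]-e[0])<45)&(abs(P[...,1]-e[1])<22)&(P[...,2]>e[2]-25)&(P[...,2]<e[2]+60)
z=np.sort(P[m][:,2]); print(len(z),z[:12].round())
im,d=eyes.get_image("wrist"); P=cloud("wrist",d)
m=(abs(P[...,0]-e[0])<45)&(abs(P[...,1]-e[1])<22)&(P[...,2]>e[2]-25)&(P[...,2]<e[2]+100)
z=np.sort(P[m][:,2]); print("wrist",len(z),z[:200:20].round())
E
python3 tip.py
```

```text
31.0 [541.  341.7 203. ] 11.727867153814485
171 [178. 179. 179. 181. 181. 182. 183. 183. 184. 184. 184. 185.]
wrist 11012 [210. 229. 229. 230. 230. 230. 230. 230. 230. 230.]
```

The images show the fingertips about 30 mm above the reported TCP, so they passed over the lid edge. I'll redo the approach from behind, 30 mm lower.

move_arm:
  steps:
    - [0,0,0,0,0,0.03,0]
    - [0,0,0,0,0,0.03,0]
    - [0,0,0,-0.006,0.03,0,0]
    - [0,0,0,-0.006,0.035,0,0]
    - [0,0,0,-0.006,0.03,0,0]

```text
clock: 31.6
eef_pos: [522.6, 438.6, 263.4]
tool_rot: [-3.139, -0.002, 0.766]
force: [0.1, 0.6, -0.9]
width: -0.5
gripper_force: 0.0
```

move_arm:
  steps:
    - [0,0,0,0,0.005,-0.03,0]
    - [0,0,0,0,0,-0.035,0]
    - [0,0,0,0,0,-0.027,0]
    - [0,0,0,0,0,0,0]
    - [0,0,0,0,0,0,0]

```text
clock: 32.1
eef_pos: [523.4, 441.6, 171.5]
tool_rot: [-3.141, -0.001, 0.765]
force: [-0.2, -0.2, 0.6]
width: -0.1
gripper_force: 0.0
```

```bash
python3 lidfit.py
```

```text
32.1 [523.4 441.6 171.5] [-0.2 -0.2  0.6] q [-1.18  0.87  0.89  1.46 -0.71  1.15 -0.98]
side 1954 lid angle [1.59 1.63 1.67] rmax 140.0 S [-12.   3.] z [ 95. 223.]
top 726 lid angle [1.6  1.63 1.66] rmax 147.0 S [-15.   1.] z [100. 229.]
```

move_arm:
  steps:
    - [0,0,0,0.002,-0.012,0,0]
    - [0,0,0,0.002,-0.012,0,0]
    - [0,0,0,0.002,-0.01,0,0]
    - [0,0,0,0.002,-0.01,0,0]
    - [0,0,0,0.002,-0.01,0,0]

```text
clock: 32.7
eef_pos: [533.4, 387.0, 171.4]
tool_rot: [-3.14, -0.002, 0.765]
force: [-0.2, 1.3, 1.5]
width: -0.2
gripper_force: 0.6
```

```bash
python3 lidfit.py
```

```text
32.7 [533.4 387.  171.4] [-0.2  1.3  1.5] q [-1.13  0.84  0.89  1.54 -0.7   1.11 -0.89]
side 1909 lid angle [1.54 1.58 1.62] rmax 140.0 S [-6.  5.] z [ 95. 225.]
top 441 lid angle [1.53 1.55 1.6 ] rmax 173.0 S [-10.   4.] z [ 99. 255.]
```

move_arm:
  steps:
    - [0,0,0,0.0016,-0.008,0,0]
    - [0,0,0,0.0016,-0.008,0,0]
    - [0,0,0,0.0016,-0.008,-0.001,0]
    - [0,0,0,0.0016,-0.008,-0.001,0]
    - [0,0,0,0.0014,-0.0073,-0.002,0]

```text
clock: 33.3
eef_pos: [541.2, 347.5, 167.1]
tool_rot: [-3.141, -0.001, 0.765]
force: [-0.2, 0.7, 2.0]
width: 0.0
gripper_force: 0.5
```

move_arm:
  steps:
    - [0,0,0,0.0014,-0.0073,-0.0025,0]
    - [0,0,0,0.0014,-0.0073,-0.0025,0]
    - [0,0,0,0.0014,-0.0073,-0.003,0]

```text
clock: 33.6
eef_pos: [545.3, 325.8, 158.8]
tool_rot: [-3.141, -0.001, 0.765]
force: [0.7, 0.7, 2.3]
width: 0.0
gripper_force: 0.5
```

```bash
python3 lidfit.py
```

```text
33.6 [545.3 325.8 158.8] [0.7 0.7 2.3] q [-1.06  0.81  0.88  1.62 -0.7   1.05 -0.77]
side 1198 lid angle [1.06 1.08 1.11] rmax 144.0 S [ 5. 66.] z [ 95. 213.]
top 320 lid angle [1.09 1.12 1.17] rmax 182.0 S [-2. 68.] z [ 94. 250.]
```

move_arm:
  steps:
    - [0,0,0,0.0013,-0.0066,-0.004,0]
    - [0,0,0,0.0013,-0.0066,-0.004,0]
    - [0,0,0,0.0013,-0.0066,-0.004,0]
    - [0,0,0,0.0013,-0.0066,-0.004,0]

```text
clock: 34.1
eef_pos: [550.1, 299.7, 142.4]
tool_rot: [-3.14, -0.001, 0.765]
force: [-0.9, 1.8, -0.4]
width: 0.1
gripper_force: 0.4
```

move_arm:
  steps:
    - [0,0,0,0.001,-0.0055,-0.0056,0]
    - [0,0,0,0.001,-0.0055,-0.0056,0]
    - [0,0,0,0.001,-0.0055,-0.0056,0]
    - [0,0,0,0.001,-0.0055,-0.0056,0]

```text
clock: 34.5
eef_pos: [554.2, 277.8, 120.0]
tool_rot: [-3.14, -0.001, 0.765]
force: [-0.7, 1.5, -0.3]
width: 0.2
gripper_force: 0.3
```

```bash
python3 lidfit.py
```

```text
34.5 [554.2 277.8 120. ] [-0.7  1.5 -0.3] q [-0.98  0.83  0.84  1.7  -0.74  0.96 -0.65]
side 73 lid angle [0.55 0.56 0.58] rmax 147.0 S [ 35. 124.] z [111. 164.]
top 618 lid angle [0.55 0.58 0.67] rmax 199.0 S [  1. 123.] z [ 94. 224.]
```

move_arm:
  steps:
    - [0,0,0,0.0006,-0.0033,-0.0054,0]
    - [0,0,0,0.0006,-0.0033,-0.0054,0]
    - [0,0,0,0.0006,-0.0033,-0.0054,0]
    - [0,0,0,0.0006,-0.0033,-0.0054,0]
    - [0,0,0,0.0006,-0.0033,-0.0054,0]

```text
clock: 35.1
eef_pos: [557.2, 261.5, 93.1]
tool_rot: [-3.14, -0.001, 0.765]
force: [-0.2, 1.8, -0.3]
width: -0.2
gripper_force: 0.3
```

move_arm:
  steps:
    - [0,0,0,0,-0.0015,-0.005,0]
    - [0,0,0,0,-0.0015,-0.005,0]
    - [0,0,0,0,-0.0015,-0.005,0]
    - [0,0,0,0,-0.001,-0.004,0]

```text
clock: 35.5
eef_pos: [557.2, 256.0, 74.2]
tool_rot: [-3.14, -0.001, 0.765]
force: [0.0, -0.2, 0.4]
width: -0.3
gripper_force: 0.2
```

```bash
cat > flat.py <<'E'
from h import *
s=telemetry.read_state(); print(s["clock"],s["eef_pos"].round(1),s["force"].round(1))
b=np.array([-.19,.98]); H=np.array([535,362])
for n in("side","top"):
    im,d=eyes.get_image(n); P=cloud(n,d); hsv=cv2.cvtColor(im,cv2.COLOR_BGR2HSV)
    blue=(abs(hsv[...,0].astype(int)-114)<14)&(hsv[...,1]>130)&(d>0)
    S=-(P[...,:2]-H)@b; T=(P[...,:2]-H)@np.array([.98,.19])
    m=blue&(S>10)&(S<130)&(abs(T)<78)&(P[...,2]>60)&(P[...,2]<150)
    if m.sum()>20: f=np.polyfit(S[m],P[...,2][m],1); print(n,m.sum(),"slope",f[0].round(3),"z at hinge",f[1].round(1),"resid",np.std(P[...,2][m]-np.polyval(f,S[m])).round(1))
E
python3 flat.py
```

```text
35.5 [557.2 256.   74.2] [ 0.  -0.2  0.4]
side 161 slope 0.087 z at hinge 95.2 resid 1.2
top 327 slope 0.094 z at hinge 93.1 resid 3.6
```

move_arm:
  steps:
    - [0,0,0,0,0,-0.003,0]
    - [0,0,0,0,0,-0.003,0]
    - [0,0,0,0,0,-0.002,0]
    - [0,0,0,0,0,0,0]

```text
clock: 36.0
eef_pos: [557.0, 256.1, 66.3]
tool_rot: [-3.14, -0.001, 0.765]
force: [0.2, 0.9, -0.4]
width: 0.0
gripper_force: 0.0
```

move_arm:
  steps:
    - [0,0,0,0,0,-0.001,0]
    - [0,0,0,0,0,-0.001,0]
    - [0,0,0,0,0,0,0]

```text
clock: 36.3
eef_pos: [557.2, 256.1, 64.5]
tool_rot: [-3.14, -0.001, 0.765]
force: [0.4, 1.0, 0.1]
width: -0.2
gripper_force: 0.0
```

```bash
python3 flat.py
```

```text
36.3 [557.2 256.1  64.5] [0.4 1.  0.1]
side 184 slope 0.005 z at hinge 95.7 resid 3.6
top 332 slope 0.013 z at hinge 93.6 resid 4.0
```

move_arm:
  steps:
    - [0,0,0,0,0,-0.001,0]
    - [0,0,0,0,0,-0.001,0]
    - [0,0,0,0,0,0,0]

```text
clock: 36.7
eef_pos: [557.4, 256.2, 63.7]
tool_rot: [-3.14, -0.002, 0.765]
force: [-2.6, 0.0, 8.4]
width: 0.0
gripper_force: 4.1
```

move_arm:
  steps:
    - [0,0,0,0,0,-0.001,0]
    - [0,0,0,0,0,0,0]

```text
clock: 36.9
eef_pos: [557.5, 256.2, 63.6]
tool_rot: [-3.139, -0.002, 0.765]
force: [-3.9, 0.1, 14.3]
width: 0.2
gripper_force: 7.3
```

Firm contact: the lid is on the rim. I'll retreat and verify everything.

move_arm:
  steps:
    - [0,0,0,0,0,0.01,0]
    - [0,0,0,0,0,0.04,0]
    - [0,0,0,0,0,0.045,0]
    - [0,0,0,0,0,0.045,0]
    - [0,0,0,0,0.0,0.03,0]

```text
clock: 37.4
eef_pos: [558.5, 255.9, 235.1]
tool_rot: [3.141, -0.004, 0.765]
force: [0.1, 0.6, -0.7]
width: 0.1
gripper_force: 0.0
```

move_arm:
  steps:
    - [0,0,0,0,0,0,0]
    - [0,0,0,0,0,0,0]
    - [0,0,0,0,0,0,0]

```text
clock: 37.7
eef_pos: [556.2, 256.2, 230.3]
tool_rot: [-3.139, 0.001, 0.765]
force: [-0.5, 0.3, 0.7]
width: 0.0
gripper_force: 0.0
```

```bash
python3 flat.py; python3 - <<'E'
from h import *
for n in("side","top"):
    eyes.get_image(n); look(n,["tray","tray_lip","tray_tail","tray_grip_left","puzzle","eraser","sharpener","mug","pencil_a"],k=1)
E
```

```text
37.7 [556.2 256.2 230.3] [-0.5  0.3  0.7]
side 201 slope -0.006 z at hinge 95.8 resid 1.4
top 449 slope -0.002 z at hinge 94.5 resid 2.7
side tray 0.81 [445.  22.   1.]
side tray_lip 0.97 [424. 117.   2.]
side tray_tail 0.7 [458. -67.  53.]
side tray_grip_left 0.81 [392.  24.  45.]
side puzzle 0.71 [ 387. -272.   -4.]
side eraser 0.62 [635.  27.  -2.]
side sharpener 0.56 [345. 339.   4.]
side mug 0.85 [763. 234.   2.]
side pencil_a 0.72 [ 527. -452.    1.]
top tray 0.77 [440.  18.   5.]
top tray_lip 0.59 [422. 118.   8.]
top tray_tail 0.73 [460. -65.  49.]
top tray_grip_left 0.78 [391.  23.  53.]
top puzzle 0.7 [ 382. -271.   -3.]
top eraser 0.42 [641.  26.  -2.]
top sharpener 0.54 [688.  68.  -1.]
top mug 0.84 [761. 233.   0.]
top pencil_a 0.61 [738.  64.   0.]
```

```bash
python3 -c "
from cell import ctrl
print(ctrl.finish_job())"
```

```text
the job is handed in; nothing more can be done
None
```

The job is handed in at about 38 s of the 72 s allowed. The last pictures show the empty tray flat near the middle of the mat and the lid closed. All four pieces were seen in the box before the lid went down, and the bystanders I rechecked are where they were. No verdict came back.

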